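# Open the finished bay of the leather engraver and guard the next one

## Task

The little two-bay engraver has finished the round leather box. Slide the clear guard window over the bay holding that box fully open, away from you, so the box can be taken out, and slide the other bay's guard window fully shut for the next job. Leave the box lying where it is.

Things in the scene. Friction and masses are not known exactly. Their poses are not given: they have to be found in the camera images.
- engraver: White engraver fixed to the bench, 340 (x) x 400 (y) x 110 mm high, origin at its underside's centre, turned up to 15 deg. Its x points away from the robot, along the window tracks. In its near half two open-topped bays, 155 x 180 mm, 70 deep, at y = +100 mm (left) and -100 mm (right), each under a flat clear window in tracks. The bay without the round box holds a flat rectangular case.
- left_handle (a point): Top centre of the upright aluminium bar on the left (+y) bay's window, 152 mm above the bench: 12 mm thick along the engraver's x, 70 long along y, 36 high above the window. In the engraver's frame y = +100 mm, x = -130 mm fully shut (nearest the robot), -10 mm fully open; hard stop at each end. The window starts part open, slides with about 2 N and stays where left.
- right_handle (a point): The same point of the same kind of bar on the right (-y) bay's window, 152 mm above the bench; in the engraver's frame y = -100 mm, x = -130 mm fully shut, -10 mm fully open. It slides and stops in the same way and starts part open.
- round_box: Round tan leather box, 63 mm across, 32 mm high, lying loose on the bed of one of the two bays (bed 40 mm above the bench), well below the windows. Origin at the centre of its underside.

How it is judged:
At the end, for the whole second after the job is handed in: The window over the bay holding the round box is within 12 mm of fully open, and the other bay's window is within 12 mm of fully shut (((y of round_box in the frame of engraver above 0 m and x of left_handle in the frame of engraver above -0.022 m and x of right_handle in the frame of engraver below -0.118 m) or (y of round_box in the frame of engraver below 0 m and x of right_handle in the frame of engraver above -0.022 m and x of left_handle in the frame of engraver below -0.118 m))); the robot touches nothing.
It fails at once if the round box is shifted more than 15 mm from where it lay (distance of round_box from where it was at the start of the episode above 0.015 m).
It also fails if it takes over 42 s, if anything falls off the work surface, if the arm or the gripper's body presses on something with over 40 N, if the wrist force passes 120 N, or if a joint passes its speed limit or range.

## Robot

A 6-joint arm with a two-finger parallel gripper is mounted at the origin on the work surface. World frame = base frame: x ahead of the robot, y to its left, z up, the work surface at z = 0. Lengths are in m, angles in rad, forces in N, time in s.
With the tool pointing down it reaches from about 0.35 to 0.85 m from the base axis. Payload 8.1 kg.
Tool frame: the origin (TCP) lies at the very end of the fingers, on their centre line; the grasp point (between the pads) lies manip.grip_point_offset behind it (manip.grip_point_offset is the distance from the TCP to the grasp point, in m); z points along the fingers, y is the line along which they close (so a half turn about z gives the same grasp; the last joint's range is limited). The gripper opens to 93 mm and grips with 3 to 60 N. Pads are 15 mm wide; open, the fingers measure 128 mm over their backs; the gripper's body (75 mm by 188 mm) begins 65 mm behind the grasp point.
Start: joints at [-1.193, 0.13, 1.488, -0, 1.523, -0.085], TCP at [0.268, -0.537, 0.219] pointing down, gripper open.
Joint ranges: [-2.96, 2.96], [-0.89, 2.26], [0.02, 2.5], [-1.34, 4.48], [0, 2.73], [-2.66, 2.66]. Speed limits (rad/s): [2.39, 2.39, 2.79, 3.14, 3.14, 3.14].

## Interface

Orientations are given as a rotation vector (axis times angle).
In Python, from station import manip gives the robot as it stands. The module is installed in compiled form; this text tells all that it offers.
- The arm moves only by the shell command python3 -m pendant 'ROWS' [FORCE]. ROWS is JSON, a list of rows, each a list of 5 numbers: the finger opening in m, from 0 to 0.093, then the shift along the tool's x, y, z in m, then the turn about the tool's z in rad. In form: [[gripper, tx, ty, tz, roll], ...]. A call has 1 to 8 rows; each row shifts and turns the commanded pose from where the row before left it, along the tool's axes as they then stand; what a row does not reach is not made up. A row lasts 1/12 s, in which the tool goes at most 41.7 mm and 7.16 degrees, less where a joint would pass 70% of its speed; a pose out of reach is approached as far as the arm can. A call is refused whole if a number of a shift passes 0.0417 or a number of a turn 0.125, either way. A call with a gripper value outside its range is refused whole. The fingers move at their own pace and stop on an object; FORCE is the grip in N (left out, the last holds). Time passes only in rows, so rows that do not move let the fingers close. It gives the time, the measured TCP pose, the force, the opening and the grip force at its end, in the units of the state.
- manip.get_state(): the state, without advancing time (a new reading comes with each control period).
- manip.capture(name): name is "scene" or "top" or "wrist"; returns (picture, depth): 400x640x3 uint8, red, green, blue; 400x640 float32, m along the optical axis (not along the pixel's ray), 0 where there is no reading.
- manip.camera_model(name): a dict with "intrinsics" (3x3 intrinsics, pixels), "k1" (the pictures are not rectified: a ray, as slopes to the right and down, at radius r is drawn at 1 + k1 r^2 times it, then the intrinsics apply), "world_from_camera" (4x4, takes a point from camera to world coordinates). Camera axes: x right, y down, z forward; pixel columns grow to the right and rows downward; lengths in m; the calibration is good to about 2 mm. A picture is of the moment at which its call begins: read the wrist's pose just before it. camera_model takes no time and is no camera call; for the wrist camera it gives the pose at the moment of the call.
- manip.sign_off(): hands the job in; it is judged then, once.
Trained networks look in the newest picture that a camera, given by its name, has taken for a name from the list of things; names that differ only in an ending like _2 or _b are one class to them, and where a whole thing is asked for, a point or a joint stands for the part that bears it (a point fixed in the world has none). Each returns a list of dicts, best first, with "score" (0 to 1); they miss things now and then, are a little off and sometimes report something else, mostly with a low value. They report only what shows in the picture. A call takes as long as a camera call.
- manip.cut_out(label, camera): "region" (400x640 bool, what is visible of it) and "extent" ([centre column, centre row, width, height] in pixels, round what is visible of it).
The state is a dict: "clock": time; "joints": joint angles; "joint_vel": joint speeds; "joint_torque": joint torques, N m; "tcp_pos": TCP position; "tool_rot": TCP orientation; "wrist_force": force on the tool from outside, world axes, zero at the start; "ft_torque": the same for the moment, N m; "grip_width": opening from 0.0 (shut) to 1.0 (fully open); "finger_force": force on a finger pad.
Only numpy, scipy, OpenCV 4.12 (cv2) and the standard library are available. Lean on these libraries where they do the work, as an engineer would, in place of code of your own. Each camera call takes 0.05 s, during which the arm holds its last target. There are 200 camera calls.

## Working session

There is one attempt and no reset: what is moved stays moved. The work goes in short steps, Python scripts to look and compute and a shell command to move; the robot and the scene stay as the last step left them, time stands still between calls to the robot, and variables do not carry over. Pictures are saved under pics/ and viewed, at most 10 in all, crops included, and the job is handed in when it is done.

```bash
mkdir -p pics; cat > h.py <<'E'
import numpy as np, cv2
from station import manip
def pix2world(cam,uv,d,m=None):
    m=m or manip.camera_model(cam);K=np.array(m["intrinsics"]);T=np.array(m["world_from_camera"])
    uv=np.atleast_2d(uv).astype(float)
    s=cv2.undistortPoints(uv.reshape(-1,1,2),K,np.array([m["k1"],0,0,0,0.])).reshape(-1,2)
    d=np.atleast_1d(d)
    p=np.c_[s*d[:,None],d]
    return p@T[:3,:3].T+T[:3,3]
E
python3 - <<'E'
from h import *
np.set_printoptions(precision=4,suppress=True)
for c in ["scene","top"]:
    im,d=manip.capture(c); cv2.imwrite(f"pics/{c}0.png",im[:,:,::-1])
    for l in ["round_box","left_handle","right_handle","engraver"]:
        for r in manip.cut_out(l,c)[:3]:
            R=r["region"]&(d>0); v,u=np.nonzero(R)
            if len(u)==0: continue
            P=pix2world(c,np.c_[u,v],d[v,u])
            print(c,l,round(r["score"],2),np.round(r["extent"]),len(u),np.median(P,0),P.min(0),P.max(0))
print(manip.get_state()["clock"],manip.grip_point_offset,manip.get_state()["tool_rot"])
E
```

```text
scene left_handle 0.67 [300. 217. 112.  83.] 7316 [0.5958 0.0114 0.116 ] [ 0.4408 -0.0961  0.0398] [0.6809 0.1049 0.1539]
scene right_handle 0.67 [192. 196. 118.  80.] 6323 [ 0.6036 -0.187   0.116 ] [ 0.5055 -0.2868  0.1091] [ 0.6888 -0.0965  0.155 ]
scene engraver 0.78 [225. 252. 276. 210.] 45885 [ 0.696  -0.0721  0.1111] [ 0.2988 -0.4099 -0.0038] [0.8277 0.14   0.155 ]
top left_handle 0.85 [319. 191. 114. 110.] 10269 [0.5835 0.0092 0.1143] [ 0.4938 -0.0856  0.036 ] [0.6795 0.1044 0.1535]
top right_handle 0.86 [445. 188. 116. 106.] 9848 [ 0.592  -0.1888  0.1145] [ 0.5022 -0.2951  0.0367] [ 0.686  -0.0947  0.1551]
top right_handle 0.22 [378. 172. 275. 233.] 47754 [ 0.6154 -0.0877  0.1127] [ 0.4241 -0.3601 -0.0063] [0.8883 0.16   0.1551]
top engraver 0.81 [378. 175. 271. 230.] 47677 [ 0.6153 -0.0873  0.1127] [ 0.424  -0.355  -0.0063] [0.8863 0.1543 0.1551]
0.5 0.0188 [-3.0578 -0.7205  0.    ]
```

View pics/top0.png

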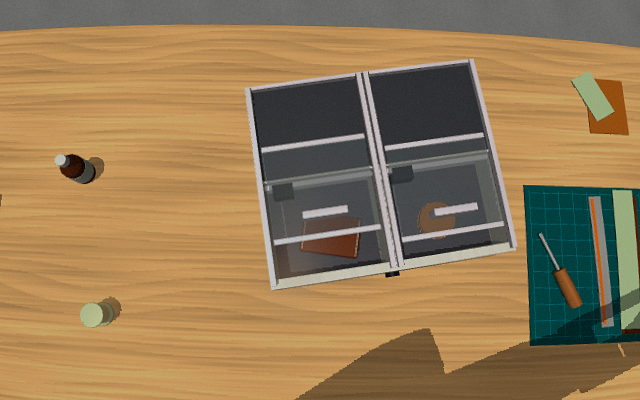

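View pics/scene0.png

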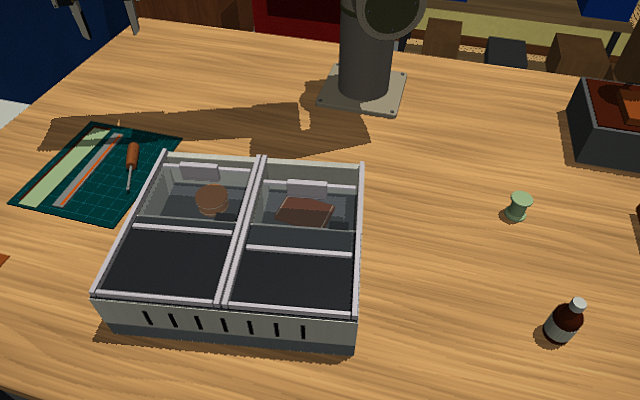

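```bash
python3 - <<'E'
from h import *
np.set_printoptions(precision=4,suppress=True)
for c in ["top","scene"]:
    im,d=manip.capture(c)
    v,u=np.nonzero(d>0); P=pix2world(c,np.c_[u,v],d[v,u])
    k=(P[:,2]>.135)&(P[:,2]<.162)&(P[:,0]>.42)&(P[:,0]<.75)&(P[:,1]>-.33)&(P[:,1]<.15)
    mask=np.zeros(d.shape,np.uint8); mask[v[k],u[k]]=1
    n,lab,st,_=cv2.connectedComponentsWithStats(mask)
    for i in range(1,n):
        if st[i,4]<30: continue
        q=P[k][lab[v[k],u[k]]==i]; t=q[q[:,2]>.148]
        if len(t)<15: continue
        (cx,cy),wh,a=cv2.minAreaRect(t[:,:2].astype(np.float32)*1000)
        print(c,len(t),"c",cx,cy,wh,a,"z",np.median(t[:,2]),st[i])
    # body outline
    k=(P[:,2]>.1)&(P[:,2]<.12)&(P[:,0]>.35)&(P[:,0]<.95)&(P[:,1]>-.38)&(P[:,1]<.2)
    print(c,"body",cv2.minAreaRect(P[k][:,:2].astype(np.float32)*1000))
E
```

```text
top 298 c 550.5592651367188 -199.76361083984375 (11.814237594604492, 68.93866729736328) 9.57222843170166 z 0.15045880627699965 [432 203  46  14 366]
top 337 c 540.8997802734375 0.8948936462402344 (12.301745414733887, 69.3411865234375) 9.623425483703613 z 0.1501519361841952 [302 205  47  16 418]
top body ((623.8203125, -85.39955139160156), (340.455810546875, 400.1779479980469), 9.958786964416504)
scene 217 c 551.6547241210938 -199.6614532470703 (14.830986022949219, 67.94515991210938) 10.398321151733398 z 0.15143821466780516 [179 161  40  14 420]
scene 236 c 542.8588256835938 0.5445976257324219 (14.532140731811523, 69.48051452636719) 10.148322105407715 z 0.15138978334220898 [286 179  41  14 451]
scene body ((625.2883911132812, -86.27494812011719), (344.6034240722656, 400.9193420410156), 9.726522445678711)
```

The top view shows the round box at about (437,219), which is the right (-y) bay, and the leather case at (330,237) in the left bay. So the right window opens (+82 mm) and the left one shuts (-64 mm). The engraver is at about (0.6245, -0.0857) with yaw about +9.9°. I'll roll so that tool y lies along engraver +x and tool x along engraver +y.

```bash
python3 -m pendant '[[0.05,0,0,0,-0.125],[0.05,0,0,0,-0.125],[0.05,0,0,0,-0.125],[0.05,0,0,0,-0.125],[0.05,0,0,0,-0.125],[0.05,0,0,0,-0.125],[0.05,0,0,0,-0.125],[0.05,0,0,0,-0.125]]' 10
python3 -m pendant '[[0.05,0,0,0,-0.125],[0.05,0,0,0,-0.125],[0.05,0,0,0,-0.031],[0.05,0.025,0.03,0,0],[0.05,0.025,0.03,0,0],[0.05,0.025,0.03,0,0],[0.05,0.025,0.03,0,0],[0.05,0.025,0.03,0,0]]'
cat > m.py <<'E'
from h import *
np.set_printoptions(precision=4,suppress=True)
C=np.array([.6245,-.0857]);a=np.radians(9.87);E=np.array([[np.cos(a),np.sin(a)],[-np.sin(a),np.cos(a)]])
def st():
    s=manip.get_state();p=np.array(s["tcp_pos"]);R=cv2.Rodrigues(np.array(s["tool_rot"]))[0]
    print("t",s["clock"],"tcp eng",E@(p[:2]-C),p[2],"yaw tool y deg",np.degrees(np.arctan2(R[1,1],R[0,1])),"F",s["wrist_force"],"w",s["grip_width"],"ff",s["finger_force"])
def bars(c):
    im,d=manip.capture(c)
    v,u=np.nonzero(d>0); P=pix2world(c,np.c_[u,v],d[v,u]); Q=np.c_[(P[:,:2]-C)@E.T,P[:,2]]
    for n,y in (("L",.1),("R",-.1)):
        t=Q[(abs(Q[:,1]-y)<.045)&(Q[:,2]>.145)&(Q[:,2]<.158)&(Q[:,0]>-.16)&(Q[:,0]<.03)]
        if len(t)>15: print(c,n,"mid",(np.percentile(t,3,0)+np.percentile(t,97,0))/2,"n",len(t))
    return im,d,Q
E
python3 - <<'E'
from m import *
st()
im,d,Q=bars("top")
# height profile along bay x
for y in(.1,-.1):
  for x0 in np.arange(-.17,.05,.01):
    k=(abs(Q[:,1]-y)<.05)&(abs(Q[:,0]-x0)<.005)
    print(round(y,1),round(x0,3),np.percentile(Q[k,2],[50,95]) if k.sum() else "-")
E
```

```text
clock: 1.27
tcp_pos: [0.2679, -0.5369, 0.2187]
tool_rot: [2.332, 2.106, -0.0]
wrist_force: [0.2, -0.6, -0.4]
grip_width: 0.542
finger_force: 0.0
clock: 1.93
tcp_pos: [0.395, -0.3865, 0.2188]
tool_rot: [2.022, 2.404, -0.0]
wrist_force: [0.5, -0.5, 1.0]
grip_width: 0.536
finger_force: 0.0
t 1.9333 tcp eng [-0.2777 -0.257 ] 0.21882009357671925 yaw tool y deg 9.880055398809485 F [ 0.5122 -0.4595  0.9864] w 0.5361947753186916 ff 0.0
top L mid [-0.0676  0.0996  0.1496] n 374
top R mid [-0.0929 -0.0992  0.1495] n 323
0.1 -0.17 [0.0822 0.1098]
0.1 -0.16 [0.1085 0.1105]
0.1 -0.15 [0.039  0.1078]
0.1 -0.14 [0.0391 0.0418]
0.1 -0.13 [0.0399 0.0518]
0.1 -0.12 [0.0491 0.0526]
0.1 -0.11 [0.0503 0.0527]
0.1 -0.1 [0.053  0.1169]
0.1 -0.09 [0.1142 0.1165]
0.1 -0.08 [0.1142 0.1162]
0.1 -0.07 [0.1434 0.1516]
0.1 -0.06 [0.116  0.1513]
0.1 -0.05 [0.1142 0.1162]
0.1 -0.04 [0.1141 0.1162]
0.1 -0.03 [0.1142 0.1161]
0.1 -0.02 [0.1141 0.1163]
0.1 -0.01 [0.1142 0.1161]
0.1 0.0 [0.1142 0.1161]
0.1 0.01 [0.1142 0.1162]
0.1 0.02 [0.1143 0.1164]
0.1 0.03 [0.1141 0.1161]
0.1 0.04 [0.114  0.1162]
0.1 0.05 [0.1147 0.1169]
-0.1 -0.17 [0.1064 0.1099]
-0.1 -0.16 [0.1084 0.1105]
-0.1 -0.15 [0.0389 0.0415]
-0.1 -0.14 [0.039  0.0415]
-0.1 -0.13 [0.0398 0.1163]
-0.1 -0.12 [0.1146 0.117 ]
-0.1 -0.11 [0.1145 0.1166]
-0.1 -0.1 [0.1157 0.151 ]
-0.1 -0.09 [0.1496 0.152 ]
-0.1 -0.08 [0.1143 0.1164]
-0.1 -0.07 [0.1144 0.1164]
-0.1 -0.06 [0.1142 0.1162]
-0.1 -0.05 [0.1143 0.1164]
-0.1 -0.04 [0.1144 0.1163]
-0.1 -0.03 [0.1142 0.1162]
-0.1 -0.02 [0.1143 0.1166]
-0.1 -0.01 [0.1144 0.1165]
-0.1 0.0 [0.1143 0.1166]
-0.1 0.01 [0.1143 0.1162]
-0.1 0.02 [0.1145 0.1167]
-0.1 0.03 [0.1151 0.1174]
-0.1 0.04 [0.109  0.1111]
-0.1 0.05 [0.109  0.1109]
```

```bash
python3 -m pendant '[[0.05,0.0265,0.031,0,0],[0.05,0.0265,0.031,0,0],[0.05,0.0265,0.031,0,0],[0.05,0.0265,0.031,0,0],[0.05,0.026,0.031,0,0],[0.05,0.026,0.031,0,0],[0.05,0,0,0,0],[0.05,0,0,0,0]]'
python3 - <<'E'
from m import *
st(); im,d,Q=bars("wrist"); cv2.imwrite("pics/w1.png",im[:,:,::-1])
E
```

```text
clock: 2.65
tcp_pos: [0.5512, -0.1985, 0.2185]
tool_rot: [-2.016, -2.409, 0.0]
wrist_force: [0.1, -0.7, -0.4]
grip_width: 0.54
finger_force: 0.0
t 2.65 tcp eng [-0.0916 -0.0985] 0.21850847577710947 yaw tool y deg 10.141644108729887 F [ 0.0972 -0.7231 -0.3806] w 0.5402201576014124 ff 0.0
wrist R mid [-0.0921 -0.1007  0.152 ] n 1435
```

View pics/w1.png

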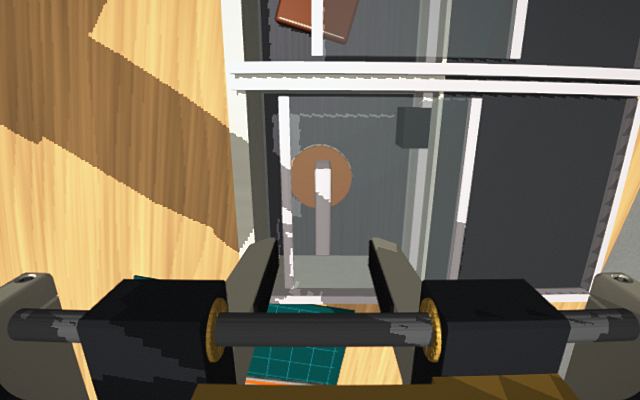

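The wrist view shows the bar at (322,200) centred between the fingers, with the round tan box at (322,176) under this window. Going down and closing on the bar.

```bash
python3 -m pendant '[[0.05,0,0,0.022,0],[0.05,0,0,0.022,0],[0.05,0,0,0.022,0],[0.05,0,0,0.021,0],[0.05,0,0,0,0],[0,0,0,0,0],[0,0,0,0,0],[0,0,0,0,0]]' 15
python3 -m pendant '[[0,0,0,0,0],[0,0,0,0,0],[0,0,0,0,0],[0,0,0,0,0]]'
```

```text
clock: 3.37
tcp_pos: [0.5511, -0.2014, 0.1339]
tool_rot: [2.02, 2.402, 0.001]
wrist_force: [-0.8, -0.4, 0.4]
grip_width: 0.371
finger_force: 0.0
clock: 3.7
tcp_pos: [0.5506, -0.2004, 0.1324]
tool_rot: [2.02, 2.404, 0.0]
wrist_force: [-0.1, 0.1, 1.6]
grip_width: 0.122
finger_force: 15.0
```

```bash
python3 -m pendant '[[0,0,0.012,0,0],[0,0,0.014,0,0],[0,0,0.014,0,0],[0,0,0.014,0,0],[0,0,0.014,0,0],[0,0,0.010,0,0],[0,0,0.002,0,0],[0,0,0,0,0]]'
python3 -c "
from m import *
st();bars('top')"
```

```text
clock: 4.37
tcp_pos: [0.6301, -0.1865, 0.1324]
tool_rot: [2.019, 2.404, 0.001]
wrist_force: [1.4, 0.3, 4.2]
grip_width: 0.128
finger_force: 15.0
t 4.3667 tcp eng [-0.0117 -0.1003] 0.13241332484970217 yaw tool y deg 9.946794771174929 F [1.3594 0.2846 4.1946] w 0.1275343400137966 ff 15.004299134016037
top L mid [-0.0677  0.0997  0.1496] n 373
top R mid [-0.0069 -0.0787  0.1506] n 111
```

```bash
python3 -m pendant '[[0.05,0,0,0,0],[0.05,0,0,0,0],[0.05,0,0,0,0],[0.05,0,0,0,0],[0.05,0,0,0,0],[0.05,0,0,0,0],[0.05,0,0,0,0]]'
python3 -m pendant '[[0.05,0,0,-0.028,0],[0.05,0,0,-0.028,0],[0.05,0,0,-0.028,0],[0.05,0.033,-0.009,0,0],[0.05,0.033,-0.009,0,0],[0.05,0.033,-0.009,0,0],[0.05,0.033,-0.009,0,0],[0.05,0.033,-0.009,0,0]]'
python3 -m pendant '[[0.05,0.034,-0.01,0,0],[0.05,0,0,0,0],[0.05,0,0,0,0]]'
python3 -c "
from m import *
st();bars('wrist')"
```

```text
clock: 5.0
tcp_pos: [0.6288, -0.1865, 0.1315]
tool_rot: [-2.021, -2.405, 0.0]
wrist_force: [-0.9, 0.1, 1.7]
grip_width: 0.524
finger_force: 0.0
clock: 5.67
tcp_pos: [0.5554, -0.0305, 0.2157]
tool_rot: [2.022, 2.405, 0.0]
wrist_force: [0.3, 0.2, 1.5]
grip_width: 0.542
finger_force: 0.0
clock: 5.92
tcp_pos: [0.5401, 0.0016, 0.216]
tool_rot: [2.017, 2.408, 0.001]
wrist_force: [0.7, -1.0, 0.1]
grip_width: 0.536
finger_force: 0.0
t 5.9167 tcp eng [-0.0682  0.1005] 0.21604101171788026 yaw tool y deg 10.079096804003942 F [ 0.7317 -1.0131  0.1419] w 0.5359771264976542 ff 0.0
wrist L mid [-0.0645  0.0995  0.1521] n 1403
wrist R mid [-0.0109 -0.0671  0.1476] n 65
```

Right bar at about -0.011. The tool is over the left bar, so it goes down, grips it and pulls.

```bash
python3 -m pendant '[[0.05,0,0.002,0.021,0],[0.05,0,0,0.021,0],[0.05,0,0,0.021,0],[0.05,0,0,0.021,0],[0.05,0,0,0,0],[0,0,0,0,0],[0,0,0,0,0],[0,0,0,0,0]]' 15
python3 -m pendant '[[0,0,0,0,0],[0,0,0,0,0],[0,0,0,0,0],[0,0,0,0,0],[0,0,0,0,0]]'
python3 -c "
from m import *
st()"
```

```text
clock: 6.63
tcp_pos: [0.5439, -0.0001, 0.1336]
tool_rot: [2.02, 2.403, 0.002]
wrist_force: [0.2, -0.1, 0.6]
grip_width: 0.373
finger_force: 0.0
clock: 7.05
tcp_pos: [0.5429, 0.0004, 0.1324]
tool_rot: [2.021, 2.404, 0.001]
wrist_force: [0.1, -0.3, 4.1]
grip_width: 0.128
finger_force: 15.0
t 7.05 tcp eng [-0.0657  0.0988] 0.13235308328286585 yaw tool y deg 9.917809257212507 F [ 0.0518 -0.2574  4.0616] w 0.12751061491643498 ff 15.001112669706345
```

Needs about -63 mm in engraver x.

```bash
python3 -m pendant '[[0,0,-0.010,0,0],[0,0,-0.012,0,0],[0,0,-0.012,0,0],[0,0,-0.012,0,0],[0,0,-0.010,0,0],[0,0,-0.006,0,0],[0,0,-0.001,0,0],[0,0,0,0,0]]'
python3 -c "
from m import *
st()"
python3 -m pendant '[[0.05,0,0,0,0],[0.05,0,0,0,0],[0.05,0,0,0,0],[0.05,0,0,0,0],[0.05,0,0,0,0],[0.05,0,0,0,0]]'
python3 -m pendant '[[0.05,0,0,-0.028,0],[0.05,0,0,-0.028,0],[0.05,0,0,-0.028,0],[0.05,0,-0.03,-0.02,0],[0.05,0,-0.02,-0.02,0],[0.05,0,0,0,0],[0.05,0,0,0,0]]'
python3 - <<'E'
from m import *
st();im,d,Q=bars("top");cv2.imwrite("pics/top2.png",im[:,:,::-1]);bars("scene");bars("wrist")
E
```

```text
clock: 7.72
tcp_pos: [0.4806, -0.0105, 0.1323]
tool_rot: [2.021, 2.404, 0.0]
wrist_force: [-0.8, -0.2, 7.1]
grip_width: 0.13
finger_force: 15.0
t 7.7167 tcp eng [-0.1289  0.0987] 0.13230846580144306 yaw tool y deg 9.906071373245368 F [-0.8043 -0.197   7.0844] w 0.12999906246110818 ff 15.001221299171448
clock: 8.22
tcp_pos: [0.4803, -0.0104, 0.1314]
tool_rot: [-2.021, -2.405, 0.0]
wrist_force: [-0.5, -0.9, 0.2]
grip_width: 0.507
finger_force: 0.0
clock: 8.8
tcp_pos: [0.4318, -0.0193, 0.2571]
tool_rot: [2.02, 2.402, 0.003]
wrist_force: [0.2, 0.2, -0.8]
grip_width: 0.538
finger_force: 0.0
t 8.8 tcp eng [-0.1784  0.0985] 0.2570960378835604 yaw tool y deg 9.87931102007297 F [ 0.1641  0.199  -0.8045] w 0.5383812545070001 ff 0.0
top R mid [-0.0132 -0.0992  0.1494] n 343
scene L mid [-0.1274  0.099   0.1493] n 253
scene R mid [-0.0108 -0.0985  0.1494] n 313
wrist L mid [-0.1282  0.1005  0.1501] n 1173
```

View pics/top2.png

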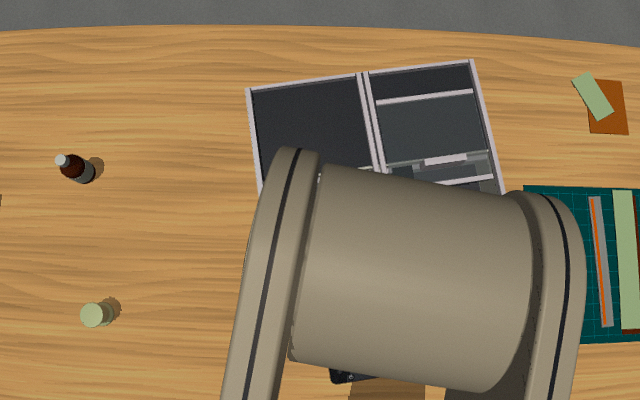

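The picture shows the right bar at (445,160), pushed back, with the arm hiding the left one. The measurements put the right bar at about -0.012 and the left at about -0.128, both within limits, and the robot is clear.

```bash
python3 -c "
from station import manip
print(manip.sign_off())"
```

```text
the job is handed in; nothing more can be done
None
```

The job is handed in: the right window, over the round box, is open (bar at x ≈ -0.012 m), the left one is shut (x ≈ -0.128 m), nothing came near the box, and the robot stood clear; `sign_off` gave no verdict.

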